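# Open the ratchet bar clamp on the mended clay pig

## Robot

A 6-joint arm with a two-finger parallel gripper is mounted at the origin on the work surface. World frame = base frame: x ahead of the robot, y to its left, z up, the work surface at z = 0. Lengths are in m, angles in rad, forces in N, time in s.
With the tool pointing down it reaches from about 0.325 to 0.775 m from the base axis. Payload 5.5 kg.
Tool frame: the origin (TCP) lies where the fingers leave the gripper's body, on its centre line; the fingertips stand 80 mm ahead of it and the grasp point (between the pads) lies 61 mm ahead of it; z points along the fingers, y is the line along which they close (so a half turn about z gives the same grasp; the last joint's range is limited). The gripper opens to 88 mm and grips with 3 to 60 N. Pads are 20 mm wide; open, the fingers measure 115 mm over their backs; the gripper's body (75 mm by 178 mm) begins 61 mm behind the grasp point.
Start: joints at [-1.327, 0.091, 1.231, -0, 1.82, -0.057], TCP at [0.178, -0.573, 0.303] pointing down, gripper open.
Joint ranges: [-2.87, 2.87], [-0.86, 2.18], [0.17, 2.46], [-1.51, 4.65], [0.06, 2.69], [-2.65, 2.65]. Speed limits (rad/s): [2.57, 2.57, 3.01, 3.14, 3.14, 3.14].

## Interface

Orientations are given as a unit quaternion [x, y, z, w].
In Python, from rig import * gives the robot as it stands. The module is installed in compiled form; this text tells all that it offers.
- The arm moves only by the tool play_rows, never from a script. Its argument "rows" is one flat list of numbers, 7 for each row, row after row: the shift along the tool's x, y, z in units of 2 cm (1.0 is 2 cm), then the turn, a rotation vector about the tool's x, y, z in units of 4 degrees (1.0 is 4 degrees), then the opening, from 0 (shut) to 1 (fully open). In form: [tx, ty, tz, ax, ay, az, gripper, tx, ty, tz, ax, ay, az, gripper, ...]. A call has 1 to 12 rows; each row shifts and turns the commanded pose from where the row before left it, along the tool's axes as they then stand; what a row does not reach is not made up. A row lasts 1/12 s, in which the tool goes at most 41.7 mm and 7.16 degrees, less where a joint would pass 70% of its speed; a pose out of reach is approached as far as the arm can. A call with a number of a shift or a turn outside -1 to 1 is refused whole. A call with a gripper value outside its range is refused whole. The fingers move at their own pace and stop on an object; "grip_force" is the grip in N (left out, the last holds). Time passes only in rows, so rows that do not move let the fingers close. It gives the time, the measured TCP pose, the force, the opening and the grip force at its end, in the units of the state.
- get_obs(): the state, without advancing time (a new reading comes with each control period).
- read_camera(name): name is "scene" or "top"; returns the picture (384x512x3 uint8, red, green, blue); there is no depth.
- camera_info(name): a dict with "fx", "fy", "cx", "cy" (pixels), "R" (3x3) and "t" (3): a world point X has camera coordinates R X + t. Camera axes: x right, y down, z forward; pixel columns grow to the right and rows downward; lengths in m; the calibration is good to about 2 mm. A picture is of the moment at which its call begins. camera_info takes no time and is no camera call.
- hand_in(): hands the job in; it is judged then, once.
The state is a dict: "clock": time; "joint_positions": joint angles; "qvel": joint speeds; "tau": joint torques, N m; "position": TCP position; "ee_rot": TCP orientation; "wrist_force": force on the tool from outside, world axes, zero at the start; "torque": the same for the moment, N m; "gripper_width": opening from 0.0 (shut) to 1.0 (fully open); "grip_force": force on a finger pad.
Only numpy, scipy, OpenCV 4.12 (cv2) and the standard library are available. Lean on these libraries where they do the work, as an engineer would, in place of code of your own. Each camera call takes 0.05 s, during which the arm holds its last target. There are 200 camera calls.

## Task

The glue on the clay pig's snout has set, so open the bar clamp it stands in: press down the thumb lever on the sliding jaw to free its ratchet and, keeping it pressed, push the jaw all the way back to the end of its bar, then let go of the lever. Do not touch the pig, which stays standing where it is, and leave everything else on the counter in its place.

Things in the scene. Friction and masses are not known exactly. Their poses are not given: they have to be found in the camera images.
- clamp: the clamp's brown wooden base board, fixed to the counter, 220 (its x) x 400 (its y) x 15 mm; origin at the centre of its underside, z up. A toothed steel bar, 10 mm wide, runs along the board's y at x = -50 mm, top of its teeth 50 mm above the counter. The sliding jaw opens along the board's +y, away from the fixed jaw
- fixed_jaw (a point): middle of the top of the fixed iron jaw (136 mm in the board's x, 22 mm in y, top 78 mm above the counter), at the bar's -y end; a 6 mm cork pad on its +y side bears on the pig's snout. Axes as the board's
- bar_end (a point): top of the iron bracket at the bar's +y end, on the bar's centre line, 60 mm above the counter, where the jaw's housing stops when fully back; this point is 11 mm beyond the face it stops at
- jaw (a joint): position of the dark iron sliding jaw along the bar, m: 0 clamped on the pig, 0.0895 fully back against the end bracket (towards the board's +y). Its ratchet blocks it from moving back unless the thumb lever is held down, and catches again within 10 mm when the lever is let go; freed, it slides with about 2 N of friction and stays where it is left
- push_face (a point): on the sliding jaw, moving with it: middle of the flat upright face of its housing, over the bar, right above the inner end of the thumb lever, 90 mm above the counter. The face is 39 mm wide, 74 to 105 mm above the counter and looks to the board's -y; pushing it to +y pushes the jaw back. Axes as the board's. The jaw's arm, flush with it, 78 mm high, runs to the pig (board +x)
- lever (a joint): angle of the thumb lever, rad: 0 let go, about 0.26 fully down at its stop; the ratchet is free from about 0.16. The pad's centre sinks about 5 mm for that and 8 to 9 mm to the stop, against a spring of about 3 to 9 N; it springs back when let go
- thumb_pad (a point): centre of the top of the thumb lever's bright steel pad, 69 mm above the counter when let go, moving with lever and jaw; pad 30 mm wide (board x), 35 mm long (board y), over the bar, sticking out from under the push face to the board's -y, its outer end a little raised. Its centre is 19 mm from the push face; past its outer end 69 mm are free up to the fixed jaw
- pig_center (a point): middle of the blue clay pig whistle, 92 mm long (along the board's y, snout to the fixed jaw), 54 mm wide, 75 mm high over its ears, 150 g, loose, standing on the board between the two cork pads, 36 mm above its feet; z up. Its side is about 50 mm from the thumb pad's edge
- whistle0: varnished hazel whistle, 130 mm long, 20 mm thick, lying on the clamp board on the far side of the pig; origin at the centre of its underside, x along it
- whistle1: hazel whistle like the first, on the counter to the left near the robot
- whistle2: hazel whistle like the first, on the counter at the far left
- whistle3: hazel whistle like the first, on the counter at the far right
- bell: brass push-button desk bell, 86 mm across, 61 mm high, to one side of the clamp; origin at the centre of its underside
- coin_tray: flat aluminium coin tray, 130 x 170 mm, 18 mm high, to the other side of the clamp; origin at the centre of its underside
- glue: small white glue bottle, 34 mm across, about 95 mm high, standing on the clamp board at its +x, +y corner; origin at the centre of its underside
- brush: small glue brush, 115 mm long, lying across the board's -y end, behind the fixed jaw; origin at its underside
Things that resemble listed ones, but are neither listed nor needed, are in the scene too. What is meant by the part that bears pig_center is not pink or red, and is the larger of those in its own colour.

How it is judged:
By the outcome, as a careful person would: the job done as asked, in the order asked, and still so for the second after the job is handed in, with the robot touching nothing.
It also fails if it takes over 40 s, if anything falls off the work surface, if the arm or the gripper's body presses on something with over 40 N, if the wrist force passes 120 N, or if a joint passes its speed limit or range.

## Working session

There is one attempt and no reset: what is moved stays moved. The work goes in short steps, Python scripts to look and compute and a tool call to move; the robot and the scene stay as the last step left them, time stands still between calls to the robot, and variables do not carry over. Pictures are saved under pics/ and viewed, at most 10 in all, crops included, and the job is handed in when it is done.

Besides the shell and the picture viewer there is one more tool, called after "Emit:" by a JSON object that holds its "api" and its "payload", one argument or row to a line. play_rows: Moves the arm, as the interface text tells. Its arguments: {"type":"object","properties":{"rows":{"type":"array"},"grip_force":{"type":"number"}},"required":["rows"]}

```bash
mkdir -p pics
python3 - <<'E'
from rig import *
import cv2
for n in("scene","top"):
    im=read_camera(n); cv2.imwrite(f"pics/{n}0.png",cv2.resize(im[:,:,::-1],(800,600),interpolation=cv2.INTER_CUBIC))
    c=camera_info(n); print(n,c)
o=get_obs();print(o)
E
```

```text
scene {'fx': 360.732350423161, 'fy': 360.732350423161, 'cx': 249.25609257302193, 'cy': 189.93438782830162, 'R': array([[-0.70683776,  0.70734914,  0.00613025],
       [ 0.46156415,  0.46776294, -0.75376148],
       [-0.53604004, -0.52995757, -0.65711951]]), 't': array([ 0.43481153, -0.20178598,  1.36141864])}
top {'fx': 473.6537572581586, 'fy': 473.6537572581586, 'cx': 250.8313036567739, 'cy': 190.6005165380228, 'R': array([[-1.15301909e-01, -9.93330239e-01, -7.11626510e-04],
       [-9.72903624e-01,  1.13075348e-01, -2.01674251e-01],
       [ 2.00409599e-01, -2.25610822e-02, -9.79452393e-01]]), 't': array([0.05339104, 0.61455528, 1.28639833])}
{'clock': 0.1, 'joint_positions': array([-1.32673230e+00,  9.17609950e-02,  1.23176569e+00,  1.30554062e-05,
        1.81978689e+00, -5.66984695e-02]), 'qvel': array([ 0.00138049, -0.0006103 , -0.0036484 ,  0.00107081,  0.0011481 ,
       -0.00098592]), 'tau': array([ 2.30717080e-03, -4.47858560e+01, -4.07570243e+01,  7.01423083e-02,
        2.84639635e-02, -1.24095918e-04]), 'position': array([ 0.17772084, -0.57294235,  0.30163322]), 'ee_rot': array([ 9.88713427e-01,  1.49816617e-01, -7.41923596e-05, -8.57278496e-04]), 'wrist_force': array([ 0.073745  , -0.03298151, -0.37111584]), 'torque': array([ 0.03167509, -0.02088753,  0.00201535]), 'grip_force': 0.0, 'gripper_width': 0.9993794680836197}
```

View pics/scene0.png

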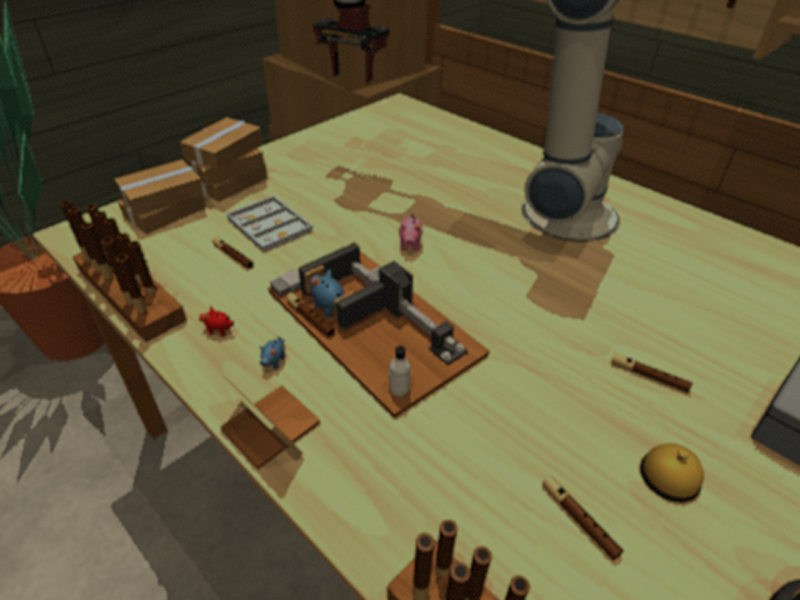

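View pics/top0.png

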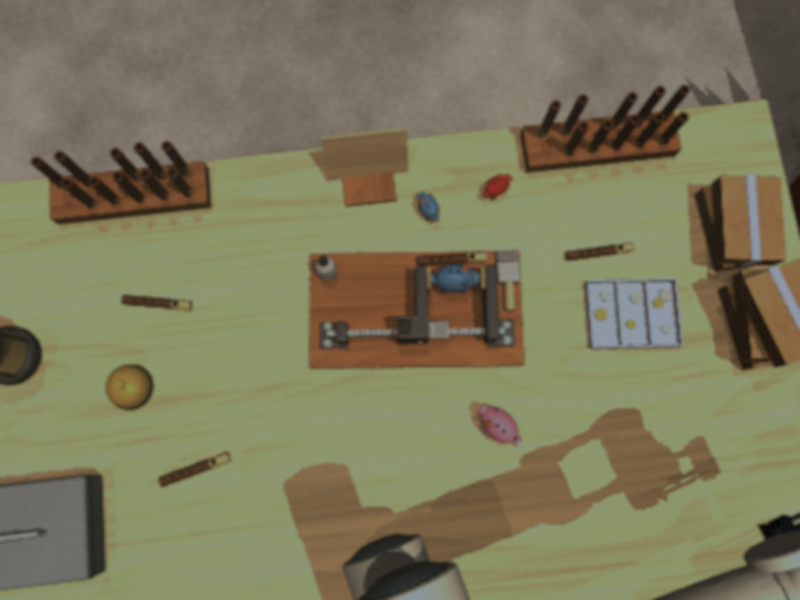

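Scene: the clamp lies with board +y toward world +y. In the top view (800 px) the board corners are at about (311,254), (519,251), (523,366) and (310,367). The bright thumb pad is at (438,329), with the housing just left of it, and the end bracket is at (334,334). Next I'll measure these and take a crop.

```bash
cat > h.py <<'E'
from rig import *
import numpy as np, cv2
def ray(n,u,v,z):
    c=camera_info(n);R=np.array(c["R"]);t=np.array(c["t"])
    d=R.T@np.array([(u-c["cx"])/c["fx"],(v-c["cy"])/c["fy"],1]);o=-R.T@t
    return o+d*(z-o[2])/d[2]
def proj(n,X):
    c=camera_info(n);p=np.array(c["R"])@X+c["t"];return np.array([c["fx"]*p[0]/p[2]+c["cx"],c["fy"]*p[1]/p[2]+c["cy"]])
E
python3 - <<'E'
from h import *
s=.64
P=[ray("top",u*s,v*s,.015) for u,v in((311,254),(519,251),(523,366),(310,367))]
for p in P:print(p.round(4))
for a in range(4):print(np.linalg.norm(P[a]-P[a-1]).round(4))
print("pad",ray("top",438*s,329*s,.069))
t=read_camera("top")[145:245,190:345];f=read_camera("scene")[145:245,165:325]
a=cv2.resize(t,(775,500),interpolation=cv2.INTER_CUBIC);cv2.imwrite("pics/ct.png",a[:,:,::-1])
a=cv2.resize(f,(800,500),interpolation=cv2.INTER_CUBIC);cv2.imwrite("pics/cs.png",a[:,:,::-1])
E
```

```text
[0.7292 0.1249 0.015 ]
[ 0.6891 -0.271   0.015 ]
[ 0.4702 -0.2454  0.015 ]
[0.5139 0.1469 0.015 ]
0.2164
0.3979
0.2205
0.3947
pad [ 0.54886349 -0.0934266   0.069     ]
```

View pics/ct.png

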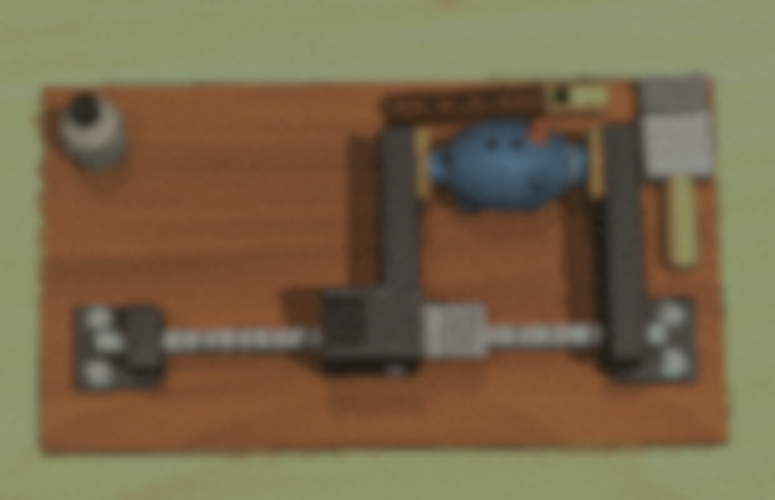

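View pics/cs.png

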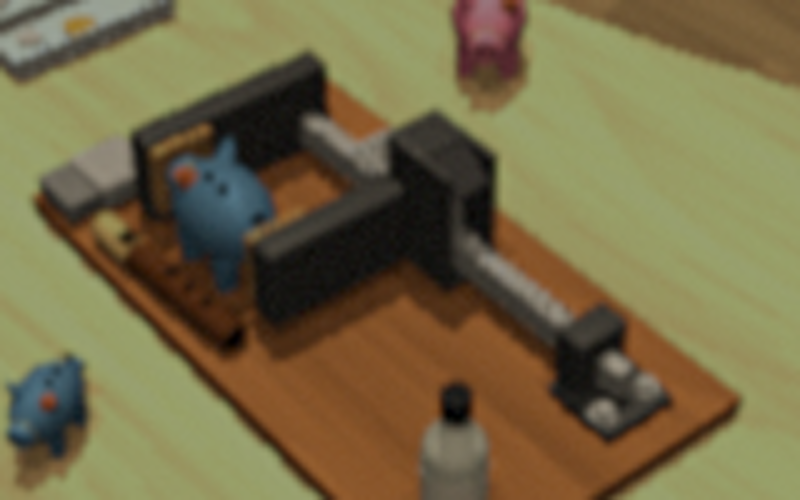

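The crop (5x, origin 190,145) shows the board corners at (42,88), (711,80), (727,445) and (41,452). The pad covers x 422–487 and y 303–357. The top edge of the push face is at x≈418, and the bracket is at (143,335).

Run:
```python
from h import *
from scipy.optimize import least_squares
q=lambda u,v,z: ray("top",190+u/5-.4,145+v/5-.4,z)
P=np.array([q(*c,.015)[:2] for c in((42,88),(711,80),(727,445),(41,452))])
B=np.array([(.11,.2),(.11,-.2),(-.11,-.2),(-.11,.2)])
rot=lambda a:np.array([[np.cos(a),-np.sin(a)],[np.sin(a),np.cos(a)]])
f=lambda p:(B@rot(p[2]).T+p[:2]-P).ravel()
r=least_squares(f,[.6,-.06,.1]);print(r.x,r.fun.round(4))
tb=lambda X:((X[:2]-r.x[:2])@rot(r.x[2])).round(4)
for nm,u,v,z in(("padout",487,330,.071),("padmid",455,330,.069),("padtop",455,303,.069),("padbot",455,357,.069),("face",418,330,.105),("bracket",143,320,.06),("fixjawtop",622,250,.078)):
    X=q(u,v,z);print(nm,X.round(4),tb(X))
```

```text
[ 0.60140986 -0.0599724  -0.10377386] [ 0.0009 -0.0003  0.0007 -0.0003 -0.0006 -0.001  -0.001   0.0017]
padout [ 0.5463 -0.1119  0.071 ] [-0.0495 -0.0573]
padmid [ 0.5487 -0.0942  0.069 ] [-0.0489 -0.0395]
padtop [ 0.5639 -0.0962  0.069 ] [-0.0335 -0.0399]
padbot [ 0.5335 -0.0922  0.069 ] [-0.0642 -0.0391]
face [ 0.5455 -0.0712  0.105 ] [-0.0545 -0.0169]
bracket [0.5761 0.0799 0.06  ] [-0.0396  0.1365]
fixjawtop [ 0.5816 -0.1925  0.078 ] [-0.006  -0.1339]
```

Emit:
{"api": "play_rows", "payload": {
  "rows": [1, -0.07, 0, 0, 0, -0.52, 0, 1, -0.07, 0, 0, 0, -0.52, 0, 1, -0.07, 0, 0, 0, -0.52, 0, 1, -0.07, 0, 0, 0, -0.52, 0, 1, -0.07, 0, 0, 0, -0.52, 0, 1, -0.07, 0, 0, 0, -0.52, 0, 1, -0.07, 0, 0, 0, -0.52, 0, 1, -0.07, 0, 0, 0, -0.52, 0, 1, -0.07, 0, 0, 0, -0.52, 0, 1, -0.07, 0, 0, 0, -0.52, 0, 1, -0.07, 0, 0, 0, -0.52, 0],
  "grip_force": 10
}}

```text
clock: 1.12
position: [0.365, -0.4575, 0.3023]
ee_rot: [0.939, 0.344, -0.0, -0.0]
wrist_force: [0.6, -0.1, 0.2]
gripper_width: 0.204
grip_force: 0.0
```

Emit:
{"api": "play_rows", "payload": {
  "rows": [1, -0.07, 0, 0, 0, -0.52, 0, 1, -0.07, 0, 0, 0, -0.52, 0, 1, -0.07, 0, 0, 0, -0.52, 0, 1, -0.07, 0, 0, 0, -0.52, 0, 1, -0.07, 0, 0, 0, -0.52, 0, 1, -0.07, 0, 0, 0, -0.52, 0, 1, -0.07, 0, 0, 0, -0.52, 0, 1, -0.07, 0, 0, 0, -0.52, 0, 1, -0.07, 0, 0, 0, -0.52, 0, 1, -0.07, 0, 0, 0, -0.52, 0, 1, -0.07, 0, 0, 0, -0.52, 0]
}}

```text
clock: 2.03
position: [0.4918, -0.2789, 0.3023]
ee_rot: [0.852, 0.523, -0.0, -0.0]
wrist_force: [-0.9, 0.5, -0.8]
gripper_width: 0.005
grip_force: 0.0
```

Emit:
{"api": "play_rows", "payload": {
  "rows": [1, -0.07, 0, 0, 0, -0.52, 0, 1, -0.07, 0, 0, 0, -0.52, 0, 1, -0.07, 0, 0, 0, -0.52, 0, 1, -0.07, 0, 0, 0, -0.52, 0, 1, -0.07, 0, 0, 0, -0.52, 0, 1, -0.07, 0, 0, 0, -0.52, 0, 1, -0.07, 0, 0, 0, -0.52, 0, 1, -0.07, 0, 0, 0, -0.52, 0, 0.5, 0, 0, 0, 0, -0.5, 0, 0, 0, 0, 0, 0, 0, 0, 0, 0, 0, 0, 0, 0, 0]
}}

```text
clock: 2.95
position: [0.5366, -0.1161, 0.3026]
ee_rot: [0.757, 0.654, -0.0, 0.0]
wrist_force: [-0.3, -1.4, -0.7]
gripper_width: 0.003
grip_force: 0.0
```

```bash
cat > d.py <<'E'
from h import *
from scipy.spatial.transform import Rotation as Ro
def delta(bx,by,tipz):
    o=get_obs();M=Ro.from_quat(o["ee_rot"]).as_matrix();a=-.1038
    T=np.array([.6014+np.cos(a)*bx-np.sin(a)*by,-.06+np.sin(a)*bx+np.cos(a)*by,tipz+.08])
    W=np.column_stack([[-np.sin(a),np.cos(a),0],[np.cos(a),np.sin(a),0],[0,0,-1]])
    print("t",o["clock"],"pos",o["position"].round(4),"F",o["wrist_force"].round(2),"w",o["gripper_width"])
    print("shift units",(M.T@(T-o["position"])/.02).round(3),"turn",np.degrees(Ro.from_matrix(M.T@W).as_rotvec()/4).round(3))
E
python3 -c "
from d import *
delta(-.049,-.040,.1)"
```

```text
t 2.95 pos [ 0.5366 -0.1161  0.3026] F [-0.34 -1.44 -0.66] w 0.003298557934108535
shift units [1.149 0.436 6.127] turn [-0.002  0.008 -0.602]
```

Emit:
{"api": "play_rows", "payload": {
  "rows": [0, 0, 0, 0, 0, -0.6, 0, 0.58, 0.22, 0.5, 0, 0, 0, 0, 0.57, 0.22, 0.5, 0, 0, 0, 0, 0, 0, 1, 0, 0, 0, 0, 0, 0, 1, 0, 0, 0, 0, 0, 0, 1, 0, 0, 0, 0, 0, 0, 1, 0, 0, 0, 0, 0, 0, 0.5, 0, 0, 0, 0, 0, 0, 0, 0, 0, 0, 0, 0, 0, 0, 0, 0, 0, 0]
}}

```text
clock: 3.78
position: [0.5476, -0.0938, 0.1919]
ee_rot: [0.743, 0.669, -0.0, -0.001]
wrist_force: [-0.3, 0.2, 0.2]
gripper_width: 0.008
grip_force: 0.0
```

Run:
```python
from d import *
delta(-.049,-.040,.08)
t=read_camera("top")[145:245,190:345];f=read_camera("scene")[145:245,165:325]
a=np.hstack([cv2.resize(x,None,fx=2.5,fy=2.5,interpolation=cv2.INTER_CUBIC) for x in(t,f)]);cv2.imwrite("pics/c2.png",a[:,:,::-1])
```

```text
t 3.7833 pos [ 0.5476 -0.0938  0.1919] F [-0.3   0.22  0.21] w 0.00805238603683083
shift units [-0.04   0.054  1.596] turn [-0.023 -0.004 -0.013]
```

View pics/c2.png

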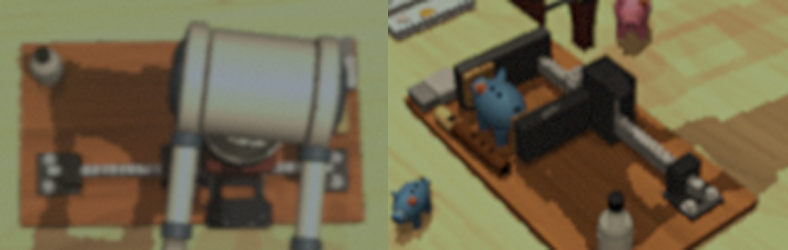

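The arm hides the pad from above. The scene view shows the fingers just behind and above the housing, at about (590,25) in the picture, and the pig undisturbed. Descending to tip z 0.08, then slowly onto the pad.

Emit:
{"api": "play_rows", "payload": {
  "rows": [0, 0.05, 0.5, 0, 0, 0, 0, 0, 0, 0.6, 0, 0, 0, 0, 0, 0, 0.4, 0, 0, 0, 0, 0, 0, 0.2, 0, 0, 0, 0, 0, 0, 0, 0, 0, 0, 0, 0, 0, 0, 0, 0, 0, 0]
}}

```text
clock: 4.38
position: [0.5485, -0.0942, 0.1581]
ee_rot: [0.743, 0.669, -0.0, -0.0]
wrist_force: [0.1, -0.3, 1.0]
gripper_width: 0.007
grip_force: 0.0
```

Emit:
{"api": "play_rows", "payload": {
  "rows": [0, 0, 0.1, 0, 0, 0, 0, 0, 0, 0.1, 0, 0, 0, 0, 0, 0, 0, 0, 0, 0, 0, 0, 0, 0, 0, 0, 0, 0]
}}

```text
clock: 4.72
position: [0.5487, -0.0942, 0.1547]
ee_rot: [0.743, 0.669, 0.0, 0.0]
wrist_force: [0.3, 0.1, 0.1]
gripper_width: 0.004
grip_force: 0.0
```

Emit:
{"api": "play_rows", "payload": {
  "rows": [0, 0, 0.1, 0, 0, 0, 0, 0, 0, 0.1, 0, 0, 0, 0, 0, 0, 0, 0, 0, 0, 0, 0, 0, 0, 0, 0, 0, 0]
}}

```text
clock: 5.05
position: [0.5489, -0.0942, 0.1509]
ee_rot: [0.743, 0.669, 0.0, 0.0]
wrist_force: [-0.1, -0.2, 1.6]
gripper_width: 0.009
grip_force: 0.9
```

Emit:
{"api": "play_rows", "payload": {
  "rows": [0, 0, 0.1, 0, 0, 0, 0, 0, 0, 0.1, 0, 0, 0, 0, 0, 0, 0, 0, 0, 0, 0, 0, 0, 0, 0, 0, 0, 0]
}}

```text
clock: 5.38
position: [0.5489, -0.0945, 0.147]
ee_rot: [0.743, 0.669, 0.0, 0.001]
wrist_force: [-0.1, -1.7, 3.2]
gripper_width: 0.005
grip_force: 1.9
```

Emit:
{"api": "play_rows", "payload": {
  "rows": [0, 0, 0.1, 0, 0, 0, 0, 0, 0, 0.1, 0, 0, 0, 0, 0, 0, 0, 0, 0, 0, 0, 0, 0, 0, 0, 0, 0, 0]
}}

```text
clock: 5.72
position: [0.549, -0.0943, 0.1437]
ee_rot: [0.743, 0.669, 0.0, 0.001]
wrist_force: [-1.8, -1.7, 8.1]
gripper_width: 0.004
grip_force: 3.8
```

Emit:
{"api": "play_rows", "payload": {
  "rows": [0, 0, 0.08, 0, 0, 0, 0, 0, 0, 0, 0, 0, 0, 0, 0, 0, 0, 0, 0, 0, 0, 0, 0, 0, 0, 0, 0, 0]
}}

```text
clock: 6.05
position: [0.549, -0.0943, 0.1425]
ee_rot: [0.743, 0.669, 0.001, 0.001]
wrist_force: [-1.6, -1.3, 8.3]
gripper_width: 0.002
grip_force: 4.3
```

Emit:
{"api": "play_rows", "payload": {
  "rows": [0.15, 0, 0, 0, 0, 0, 0, 0.15, 0, 0, 0, 0, 0, 0, 0, 0, 0, 0, 0, 0, 0, 0, 0, 0, 0, 0, 0, 0]
}}

```text
clock: 6.38
position: [0.5497, -0.088, 0.1424]
ee_rot: [0.743, 0.669, 0.001, 0.0]
wrist_force: [-0.8, -0.7, 8.6]
gripper_width: 0.005
grip_force: 4.1
```

Emit:
{"api": "play_rows", "payload": {
  "rows": [0.1, 0, 0, 0, 0, 0, 0, 0.1, 0, 0, 0, 0, 0, 0, 0, 0, 0, 0, 0, 0, 0, 0, 0, 0, 0, 0, 0, 0]
}}

```text
clock: 6.72
position: [0.5501, -0.0841, 0.1424]
ee_rot: [0.743, 0.669, 0.001, 0.001]
wrist_force: [-2.2, -0.9, 8.7]
gripper_width: 0.007
grip_force: 4.2
```

Emit:
{"api": "play_rows", "payload": {
  "rows": [0, 0, 0.06, 0, 0, 0, 0, 0.05, 0, 0, 0, 0, 0, 0, 0, 0, 0, 0, 0, 0, 0, 0, 0, 0, 0, 0, 0, 0]
}}

```text
clock: 7.05
position: [0.5502, -0.0833, 0.1417]
ee_rot: [0.743, 0.669, 0.001, 0.001]
wrist_force: [-2.8, -1.1, 10.4]
gripper_width: 0.002
grip_force: 5.4
```

Emit:
{"api": "play_rows", "payload": {
  "rows": [0.05, 0, 0, 0, 0, 0, 0, 0.05, 0, 0, 0, 0, 0, 0, 0.05, 0, 0, 0, 0, 0, 0, 0, 0, 0, 0, 0, 0, 0]
}}

```text
clock: 7.38
position: [0.5505, -0.0803, 0.1417]
ee_rot: [0.743, 0.669, 0.001, 0.001]
wrist_force: [-2.8, -1.4, 10.2]
gripper_width: 0.006
grip_force: 5.3
```

Emit:
{"api": "play_rows", "payload": {
  "rows": [0.2, 0, 0, 0, 0, 0, 0, 0.2, 0, 0, 0, 0, 0, 0, 0.2, 0, 0, 0, 0, 0, 0, 0, 0, 0, 0, 0, 0, 0]
}}

```text
clock: 7.72
position: [0.5518, -0.0678, 0.1417]
ee_rot: [0.743, 0.67, 0.001, 0.001]
wrist_force: [-2.3, -0.4, 10.9]
gripper_width: 0.004
grip_force: 5.2
```

Run:
```python
from d import *
delta(-.049,.06,.0617)
f=read_camera("scene")[145:245,165:325]
a=cv2.resize(f,(800,500),interpolation=cv2.INTER_CUBIC);cv2.imwrite("pics/c3.png",a[:,:,::-1])
```

```text
t 7.7167 pos [ 0.5518 -0.0678  0.1417] F [-2.29 -0.38 10.87] w 0.003629209248766684
shift units [ 3.643 -0.024  0.004] turn [ 0.028 -0.007  0.001]
```

View pics/c3.png

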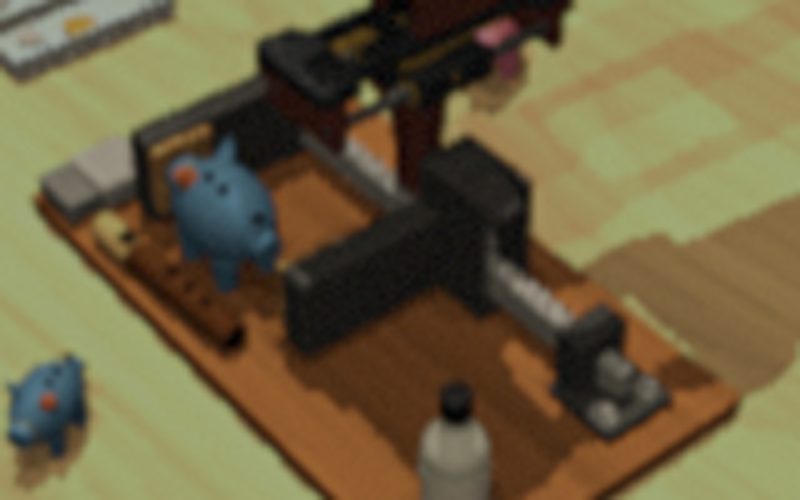

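The jaw has slid back about 20 mm with the lever held, and the pig is still standing. Continuing.

Emit:
{"api": "play_rows", "payload": {
  "rows": [0.3, 0, 0, 0, 0, 0, 0, 0.4, 0, 0, 0, 0, 0, 0, 0.4, 0, 0, 0, 0, 0, 0, 0.4, 0, 0, 0, 0, 0, 0, 0.3, 0, 0, 0, 0, 0, 0, 0, 0, 0, 0, 0, 0, 0]
}}

```text
clock: 8.27
position: [0.5556, -0.0313, 0.1417]
ee_rot: [0.743, 0.67, 0.001, 0.0]
wrist_force: [-2.1, 2.4, 10.8]
gripper_width: 0.004
grip_force: 5.1
```

Emit:
{"api": "play_rows", "payload": {
  "rows": [0.3, 0, 0, 0, 0, 0, 0, 0.3, 0, 0, 0, 0, 0, 0, 0.3, 0, 0, 0, 0, 0, 0, 0.2, 0, 0, 0, 0, 0, 0, 0, 0, 0, 0, 0, 0, 0, 0, 0, 0, 0, 0, 0, 0]
}}

```text
clock: 8.77
position: [0.5578, -0.0098, 0.1417]
ee_rot: [0.743, 0.67, 0.001, 0.0]
wrist_force: [-2.3, 1.0, 10.5]
gripper_width: 0.007
grip_force: 5.2
```

Emit:
{"api": "play_rows", "payload": {
  "rows": [0.1, 0, 0, 0, 0, 0, 0, 0.1, 0, 0, 0, 0, 0, 0, 0.1, 0, 0, 0, 0, 0, 0, 0.1, 0, 0, 0, 0, 0, 0, 0, 0, 0, 0, 0, 0, 0]
}}

```text
clock: 9.18
position: [0.5588, -0.0051, 0.1426]
ee_rot: [0.743, 0.669, -0.001, 0.003]
wrist_force: [-3.2, -10.8, 13.7]
gripper_width: 0.004
grip_force: 7.4
```

Run:
```python
from d import *
delta(-.049,.06,.0617)
f=read_camera("scene")[145:245,165:325]
a=cv2.resize(f,(800,500),interpolation=cv2.INTER_CUBIC);cv2.imwrite("pics/c4.png",a[:,:,::-1])
```

```text
t 9.1833 pos [ 0.5588 -0.0051  0.1426] F [ -3.24 -10.78  13.73] w 0.0036520690569413344
shift units [ 0.492 -0.048  0.042] turn [ 0.047  0.077 -0.027]
```

View pics/c4.png

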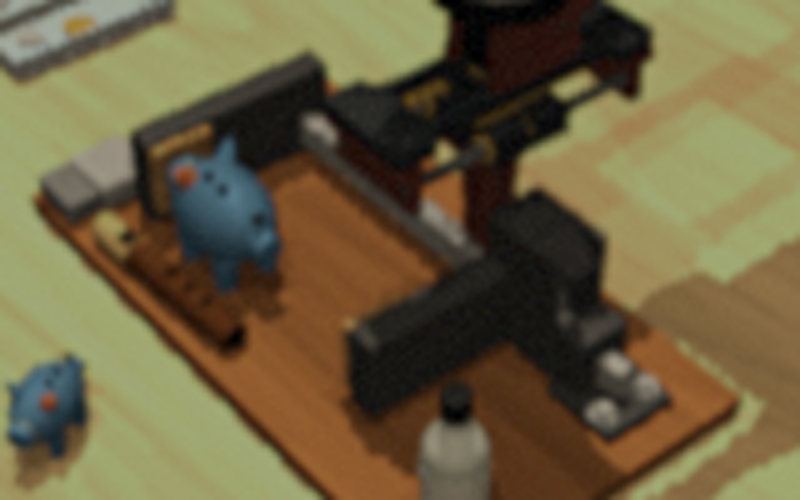

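The housing now sits against the end bracket, and the pig hasn't moved. I'll push a little further to confirm it's at the stop.

Emit:
{"api": "play_rows", "payload": {
  "rows": [0.08, 0, 0.03, 0, 0, 0, 0, 0.08, 0, 0, 0, 0, 0, 0, 0, 0, 0, 0, 0, 0, 0, 0, 0, 0, 0, 0, 0, 0]
}}

```text
clock: 9.57
position: [0.5595, -0.0028, 0.1428]
ee_rot: [0.744, 0.669, -0.001, 0.004]
wrist_force: [-3.5, -13.4, 16.0]
gripper_width: 0.004
grip_force: 8.8
```

Run:
```python
from h import *
a=-.1038
w=lambda bx,by,z:np.array([.6014+np.cos(a)*bx-np.sin(a)*by,-.06+np.sin(a)*bx+np.cos(a)*by,z])
# arm outer far top corner & housing face top corners, predicted crop pixels in scene for jaw 0 and .0895
for q in(0,.0895):
  for p in((-.03,-.0195,.105),(-.07,-.0195,.105),(.068,-.02,.078)):
    print(q,p,((proj("scene",w(p[0],p[1]+q,p[2]))-[165,145]+.4)*5).round(0))
```

```text
0 (-0.03, -0.0195, 0.105) [386. 132.]
0 (-0.07, -0.0195, 0.105) [440. 106.]
0 (0.068, -0.02, 0.078) [247. 239.]
0.0895 (-0.03, -0.0195, 0.105) [489. 212.]
0.0895 (-0.07, -0.0195, 0.105) [544. 183.]
0.0895 (0.068, -0.02, 0.078) [345. 327.]
```

The housing corners match the full-back prediction, (489,212) and (345,327), and the push force rises against the stop. Lifting straight up to let go of the lever.

Emit:
{"api": "play_rows", "payload": {
  "rows": [0, 0, -0.2, 0, 0, 0, 0, 0, 0, -0.3, 0, 0, 0, 0, 0, 0, -0.4, 0, 0, 0, 0, -0.3, 0, -0.3, 0, 0, 0, 0, -0.2, 0, -0.6, 0, 0, 0, 0, 0, 0, -1, 0, 0, 0, 0, 0, 0, -1, 0, 0, 0, 0, 0, 0, -1, 0, 0, 0, 0, 0, 0, -1, 0, 0, 0, 0, 0, 0, -1, 0, 0, 0, 0, 0, 0, 0, 0, 0, 0, 0, 0, 0, 0, 0, 0, 0, 0]
}}

```text
clock: 10.57
position: [0.5578, -0.0096, 0.2762]
ee_rot: [0.743, 0.669, 0.001, 0.001]
wrist_force: [-0.6, 0.6, -1.0]
gripper_width: 0.007
grip_force: 0.0
```

Emit:
{"api": "play_rows", "payload": {
  "rows": [-1, 0, -1, 0, 0, 0, 0, -1, 0, -1, 0, 0, 0, 0, -1, 0, -1, 0, 0, 0, 0, -1, 0, -1, 0, 0, 0, 0, -1, 0, 0, 0, 0, 0, 0, -1, 0, 0, 0, 0, 0, 0, -1, 0, 0, 0, 0, 0, 0, -1, 0, 0, 0, 0, 0, 0, -1, 0, 0, 0, 0, 0, 0, -1, 0, 0, 0, 0, 0, 0, 0, 0, 0, 0, 0, 0, 0, 0, 0, 0, 0, 0, 0, 0]
}}

```text
clock: 11.57
position: [0.5365, -0.209, 0.3529]
ee_rot: [0.744, 0.669, -0.001, -0.002]
wrist_force: [0.3, -0.1, -0.5]
gripper_width: 0.007
grip_force: 0.0
```

Run:
```python
from d import *
delta(0,0,.2)
t=read_camera("top")[145:245,190:345];f=read_camera("scene")[145:245,165:325]
a=np.hstack([cv2.resize(x,None,fx=2.5,fy=2.5,interpolation=cv2.INTER_CUBIC) for x in(t,f)]);cv2.imwrite("pics/c5.png",a[:,:,::-1])
```

```text
t 11.5667 pos [ 0.5365 -0.209   0.3529] F [ 0.3  -0.09 -0.49] w 0.007264800528310443
shift units [7.747 2.453 3.647] turn [-0.05  -0.022 -0.029]
```

View pics/c5.png

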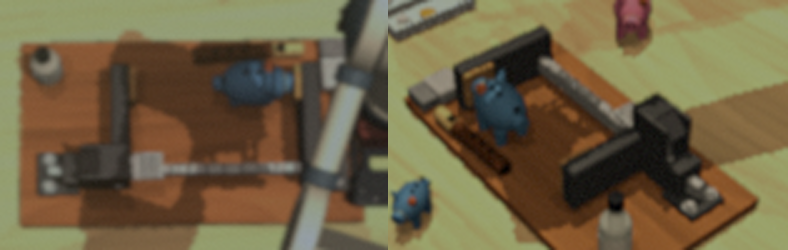

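The jaw is against the end bracket: the housing at (100,165) touches it in the top view. The lever has sprung back, the pig is standing in place, and nothing else has moved. Handing in.

```bash
python3 -c "
from rig import *
print(hand_in())"
```

```text
the job is handed in; nothing more can be done
None
```

The clamp is open and the job is handed in: the jaw is fully back against its end bracket, the lever is released, and the pig and everything else visible in the last camera views are where they were.

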